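# Put the stray spice jar back in the rack

## Task

One spice jar has been left standing on the worktop. Put it back into the empty hole of the wooden spice rack, upright and all the way down, set in gently rather than dropped, and leave the two jars already in the rack standing in their holes.

Things in the scene. Friction and masses are not known exactly. Their poses are not given: they have to be found in the camera images.
- loose_jar_centre (a point): the jar to put away: round glass spice jar with label and black cap, 41 mm in diameter, 105 mm tall, 0.11 kg, upright on the worktop. Point: its centre, half-way up; z up its axis, yaw means nothing. In the rack its lower 45 mm sink below the upper board's top: hold it in its upper half. Not the honey jar (63 mm wide) or pepper mill (170 mm tall), which stand 100 mm or more away
- empty_hole (a point): mouth centre of the one empty hole of the fixed wooden rack, at the top of its upper board (90 x 244 mm, 12 mm thick, top 55 mm above the worktop). Three round through holes in a row, 54 mm wide, 3 mm chamfer, 80 mm apart; any one may be empty. Jars stand on a base board 45 mm below this point. End cheeks rise 5 mm above the upper board. y runs along the row, x across it, z up
- rack_jar_1_centre (a point): a spice jar like the loose one (same size) standing in another hole of the rack, its top 115 mm above the worktop; centre, half-way up; leave it standing there
- rack_jar_2_centre (a point): the second spice jar (same size) standing in the rack, its top 115 mm above the worktop; centre, half-way up; leave it standing there
Things that resemble listed ones, but are neither listed nor needed, are in the scene too. Leave any blue look-alike of the part that bears loose_jar_centre alone. Leave any pink look-alike of the part that bears rack_jar_2_centre alone.

How it is judged:
At the end, for the whole second after the job is handed in: The loose jar stands at rest in the hole that was empty: its axis within 12 mm of the hole's centre, upright within 10 degrees, its underside down on the rack's base board (within 5 mm). The two other jars stand upright within 10 degrees in their own holes, within 20 mm of where they were (horizontal distance between loose_jar_centre and empty_hole below 0.012 m and height (world z) of loose_jar_centre between 0.056 and 0.068 m and angle between each of loose_jar_centre, rack_jar_1_centre, rack_jar_2_centre's own z axis and vertical below 0.17 rad and linear speed of loose_jar below 0.02 m/s and distance of each of rack_jar_1_centre, rack_jar_2_centre from where it was at the start of the episode below 0.02 m); the robot touches nothing.
It fails at once if the loose jar is dropped or slammed into the rack (faster than 0.7 m/s over the hole, as after a fall of 25 mm) (horizontal distance between loose_jar_centre and empty_hole below 0.03 m and height (world z) of loose_jar_centre below 0.12 m and linear speed of loose_jar above 0.7 m/s).
It fails at once if a jar that stood in the rack is pulled out or knocked over (distance of any of rack_jar_1_centre, rack_jar_2_centre from where it was at the start of the episode above 0.03 m).
It also fails if it takes over 40 s, if anything falls off the work surface, if the arm or the gripper's body presses on something with over 40 N, if the wrist force passes 120 N, or if a joint passes its speed limit or range.

## Robot

A 7-joint arm with a two-finger parallel gripper is mounted at the origin on a cart in front of the work surface, level with it; the furniture and walls round the work are solid. World frame = base frame: x ahead of the robot, y to its left, z up, the work surface at z = 0. Lengths are in m, angles in rad, forces in N, time in s.
With the tool pointing down it reaches from about 0.4 to 0.85 m from the base axis. Payload 4.4 kg.
Tool frame: the origin (TCP) lies on the centre line of the jaws, within the pads' length; the fingertips stand 22 mm ahead of it and the grasp point (between the pads) lies 3 mm ahead of it (robot.tcp_to_tips is the distance from the TCP to the fingertips, in m); z points along the fingers, y is the line along which they close (so a half turn about z gives the same grasp; the last joint's range is limited). The gripper opens to 94 mm and grips with 3 to 60 N. Pads are 16 mm wide; open, the fingers measure 119 mm over their backs; the gripper's body (75 mm by 177 mm) begins 78 mm behind the grasp point.
Start: joints at [-1.349, 0.628, 0.038, 1.517, -0.027, 0.996, -0.02], TCP at [0.184, 0.623, 0.204] pointing down, gripper open.
Joint ranges: [-3.06, 3.06], [-0.37, 2.12], [-1.25, 1.32], [0.18, 2.47], [-1.1, 4.24], [0.23, 1.98], [-2.94, 2.94]. Speed limits (rad/s): [2.57, 2.57, 3.14, 3.14, 3.14, 3.14, 3.14].

## Interface

Orientations are given as [roll, pitch, yaw] about the fixed x, y, z axes, in that order (R = Rz(yaw) Ry(pitch) Rx(roll)).
In Python, from cell import monitor, read_camera, ticket, robot gives the robot as it stands.
- The arm moves only by the tool drive_tool, never from a script. Its argument "plan" is a list of rows, each a list of 7 numbers: the opening in per cent of the stroke, from 0 (shut) to 100 (fully open), then the shift along the world's x, y, z in cm, then the turn, a rotation vector about the world's x, y, z in degrees. A call has 1 to 12 rows; each row shifts and turns the commanded pose from where the row before left it; what a row does not reach is not made up. A row lasts 1/10 s, in which the tool goes at most 50 mm and 8.59 degrees, less where a joint would pass 70% of its speed; a pose out of reach is approached as far as the arm can. A call with a gripper value outside its range is refused whole. The fingers move at their own pace and stop on an object; "grip_force" is the grip in N (left out, the last holds). Time passes only in rows, so rows that do not move let the fingers close. It gives the time, the measured TCP pose, the force, the opening and the grip force at its end, in the units of the state.
- monitor.observe(): the state, without advancing time (a new reading comes with each control period).
- read_camera(name): name is "scene" or "top" or "wrist"; returns a dict with "color" (384x512x3 uint8, red, green, blue), "K" (3x3 intrinsics, pixels), "k1" (the pictures are not rectified: a ray, as slopes to the right and down, at radius r is drawn at 1 + k1 r^2 times it, then the intrinsics apply), "view" (4x4, takes a point from world to camera coordinates). Camera axes: x right, y up, looking along -z (the intrinsics and any distortion apply to the point x, -y, -z); pixel columns grow to the right and rows downward; lengths in m; the calibration is good to about 2 mm. A picture is of the moment at which its call begins. There is no depth.
- ticket.job_done(): hands the job in; it is judged then, once.
The state is a dict: "t": time; "q": joint angles; "qvel": joint speeds; "joint_torque": joint torques, N m; "ee_pos": TCP position; "orientation": TCP orientation; "wrist_force": force on the tool from outside, world axes, zero at the start; "moment": the same for the moment, N m; "opening": finger opening in m; "grip_force": force on a finger pad.
Only numpy, scipy, OpenCV 4.12 (cv2) and the standard library are available. Lean on these libraries where they do the work, as an engineer would, in place of code of your own. Each camera call takes 0.05 s, during which the arm holds its last target. There are 200 camera calls.

## Working session

There is one attempt and no reset: what is moved stays moved. The work goes in short steps, Python scripts to look and compute and a tool call to move; the robot and the scene stay as the last step left them, time stands still between calls to the robot, and variables do not carry over. Pictures are saved under pics/ and viewed, at most 10 in all, crops included, and the job is handed in when it is done.

Besides the shell and the picture viewer there is one more tool, called after "Call:" as name(argument=value, ...), one argument or row to a line, values as JSON. drive_tool: Moves the arm, as the interface text tells. Its arguments: {"type":"object","properties":{"plan":{"type":"array","items":{"type":"array","items":{"type":"number"}}},"grip_force":{"type":"number"}},"required":["plan"]}

```bash
mkdir -p pics
cat > h.py <<'E'
import numpy as np, cv2
from cell import monitor, read_camera, ticket, robot
def ray(c,u,v):
    K=c["K"];p=cv2.undistortPoints(np.array([[[u,v]]],float),np.array(K,float),np.array([c["k1"],0,0,0],float))[0,0]
    V=np.array(c["view"]);R=V[:3,:3];o=-R.T@V[:3,3]
    d=R.T@np.array([p[0],-p[1],-1]);return o,d
def onz(c,u,v,z):
    o,d=ray(c,u,v);return o+d*(z-o[2])/d[2]
def proj(c,P):
    V=np.array(c["view"]);p=V[:3,:3]@P+V[:3,3];x,y=p[0]/-p[2],-p[1]/-p[2]
    s=1+c["k1"]*(x*x+y*y);K=np.array(c["K"]);return (K@[x*s,y*s,1])[:2]
def save(c,n): cv2.imwrite(n,c["color"][:,:,::-1])
E
python3 - <<'E'
from h import *
ims=[]
for n in("scene","top"):
    c=read_camera(n);np.save(n+".npy",c,allow_pickle=True);save(c,f"pics/{n}.png");o,d=ray(c,256,192);print(n,o.round(3),d.round(2),c["k1"])
print(monitor.observe())
E
```

```text
scene [0.194 0.497 0.656] [ 0.39 -0.6  -0.7 ] -0.07252205370752668
top [ 0.402 -0.034  1.154] [ 0.1   0.02 -0.99] -0.11975586773925398
{'t': 0.1, 'q': array([-1.34879494,  0.62921335,  0.03841651,  1.51821476, -0.02696336,
        0.996295  , -0.01998972]), 'qvel': array([ 0.0028766 , -0.00114719,  0.00225434, -0.00158447, -0.00038136,
        0.00173339, -0.00206575]), 'joint_torque': array([ 2.83114583e-03, -5.50793409e+01,  1.14755128e+00, -1.87119466e+01,
       -5.21313830e-02,  1.91872276e-02,  3.12559825e-05]), 'ee_pos': array([0.18430161, 0.62273023, 0.2028887 ]), 'orientation': array([-3.13997958e+00,  2.67942878e-05,  2.85384556e+00]), 'wrist_force': array([-0.68181233, -0.49815374, -0.27271274]), 'moment': array([-0.02098466, -0.02857238,  0.02075531]), 'grip_force': 0.0, 'opening': 0.09390870634479645}
```

View pics/scene.png

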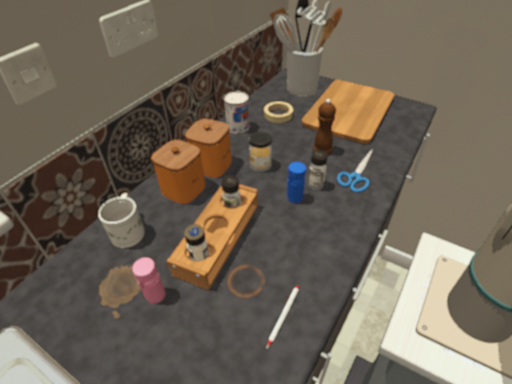

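View pics/top.png

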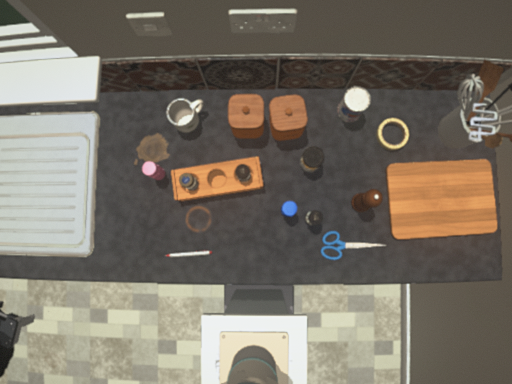

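Loose-jar candidates (scene / top pixels):
- Glass jar with black cap: (318,170) / (314,217). This matches the description.
- Blue look-alike: (297,182) / (290,208).
- Honey jar: (260,152) / (312,160).
- Pepper mill: (325,125) / (367,200).
- Pink look-alike: (149,280) / (152,169).

The empty hole is the middle one: (215,222) / (217,179). The rack jars are on either side of it.

Run:
```python
from h import *
s=np.load("scene.npy",allow_pickle=True).item();t=np.load("top.npy",allow_pickle=True).item()
a=cv2.resize(s["color"][130:220,250:360],None,fx=3.6,fy=3.6,interpolation=3);b=cv2.resize(t["color"][140:240,160:340],None,fx=4,fy=4,interpolation=3)
h=a.shape[0]+b.shape[0];im=np.zeros((h,720,3),np.uint8);im[:a.shape[0],:a.shape[1]]=a;im[a.shape[0]:,:]=b
c={"color":cv2.resize(im,None,fx=.8,fy=.8)};save(c,"pics/crop.png");print(im.shape)
for n,u,v,z in[("jar",314,217,.105),("blue",290,208,.105),("mill",373,198,.17),("honey",312,158,.1),("hole",217,179,.055),("rj1",187,181,.115),("rj2",243,173,.115)]:print(n,onz(t,u,v,z).round(3))
for n,u,v,z in[("jar",320,155,.105),("blue",297,167,.105),("hole",215,222,.055),("rj1",193,232,.115),("rj2",231,184,.115)]:print("s",n,onz(s,u,v,z).round(3))
# wood mask top
hsv=cv2.cvtColor(t["color"],cv2.COLOR_RGB2HSV);m=cv2.inRange(hsv,(5,90,90),(20,255,255));m[:, :160]=0;m[:,275:]=0;m[:150]=0
cn=max(cv2.findContours(m,0,2)[0],key=cv2.contourArea);bx=cv2.boxPoints(cv2.minAreaRect(cn));print(bx)
P=[onz(t,*p,.057).round(3) for p in bx];print(P,np.mean(P,0),[np.linalg.norm(P[i]-P[i-1]) for i in range(4)])
```

```text
(724, 720, 3)
jar [ 0.44  -0.17   0.105]
blue [ 0.465 -0.104  0.105]
mill [ 0.487 -0.317  0.17 ]
honey [ 0.607 -0.168  0.1  ]
hole [0.554 0.106 0.055]
rj1 [0.54  0.182 0.115]
rj2 [0.562 0.026 0.115]
s jar [ 0.439 -0.172  0.105]
s blue [ 0.467 -0.102  0.105]
s hole [0.561 0.108 0.055]
s rj1 [0.546 0.19  0.115]
s rj2 [0.562 0.037 0.115]
[[168.93785 169.27296]
 [258.9568  155.05946]
 [264.11353 187.71892]
 [174.0946  201.93242]]
[array([0.583, 0.25 , 0.057]), array([ 0.624, -0.018,  0.057]), array([ 0.528, -0.033,  0.057]), array([0.486, 0.232, 0.057])] [0.55525 0.10775 0.057  ] [np.float64(0.09865596788841512), np.float64(0.27111805546661777), np.float64(0.09716480844420985), np.float64(0.26830765922723865)]
```

View pics/crop.png

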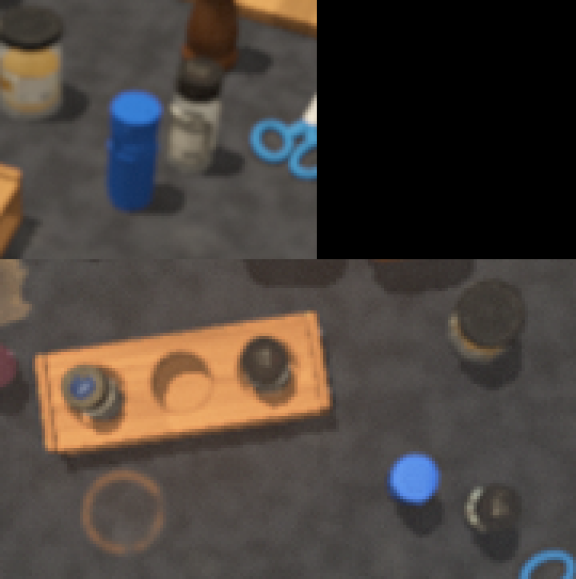

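The crop confirms the choice: the glass jar with the black cap is at top pixel (314,217), about 7 cm from the blue one. The middle hole is empty, at (217,179). The two views agree on the jar at (0.440, -0.170) and the hole at about (0.556, 0.107). The row is turned by about 8.7°. I'll close the jaws across the row, along azimuth 8.7°, which also keeps clear of the blue jar.

Call:
drive_tool(
  plan=[
    [100,2.6,-3.7,1,0,0,-5],
    [100,2.6,-3.7,1,0,0,-5],
    [100,2.6,-3.7,1,0,0,-5],
    [100,2.6,-3.7,1,0,0,-5],
    [100,2.6,-3.7,0,0,0,-5],
    [100,2.6,-3.7,0,0,0,-5],
    [100,2.6,-3.7,0,0,0,-5],
    [100,2.6,-3.7,0,0,0,-5],
    [100,2.6,-3.7,0,0,0,-5],
    [100,2.2,-4,0,0,0,-5],
  ],
  grip_force=15,
)

```text
t: 1.1
ee_pos: [0.4414, 0.2489, 0.2436]
orientation: [3.141, -0.0, 1.978]
wrist_force: [0.2, -0.3, -0.2]
opening: 0.0937
grip_force: 0.0
```

Call:
drive_tool(
  plan=[
    [100,0,-4.5,0,0,0,-5],
    [100,0,-4.5,0,0,0,-5],
    [100,0,-4.5,0,0,0,-5],
    [100,0,-4.5,0,0,0,0],
    [100,0,-4.5,0,0,0,0],
    [100,0,-4.5,0,0,0,0],
    [100,0,-4.5,0,0,0,0],
    [100,0,-4.5,0,0,0,0],
    [100,0,-4.5,0,0,0,0],
    [100,0,-1,0,0,0,0],
    [100,0,0,0,0,0,0],
  ],
)

```text
t: 2.2
ee_pos: [0.4399, -0.1663, 0.2435]
orientation: [-3.141, 0.0, 1.715]
wrist_force: [1.0, 0.4, -0.1]
opening: 0.0941
grip_force: 0.0
```

Run:
```python
from h import *
c=read_camera("wrist");np.save("w.npy",c,allow_pickle=True);save(c,"pics/w1.png");o=monitor.observe();print(o["ee_pos"],o["orientation"],proj(c,np.array([.44,-.17,.105])))
```

```text
[ 0.44015593 -0.16423285  0.2433266 ] [-3.14084193e+00 -1.07172009e-03  1.71826707e+00] [256.4104064  183.72590861]
```

View pics/w1.png

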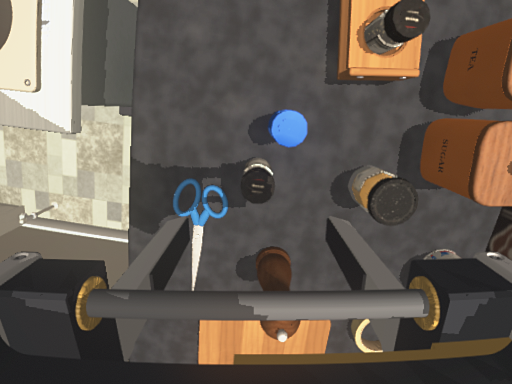

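The wrist view shows the cap centred at (258,183). The projected estimate is (256,184), so the jar position is confirmed. Now descending and gripping.

Call:
drive_tool(
  plan=[
    [100,0.1,-0.3,-3,0,0,0],
    [100,0,-0.2,-3,0,0,0],
    [100,0,0,-3,0,0,0],
    [100,0,0,-3,0,0,0],
    [100,0,0,-2,0,0,0],
    [100,0,0,-1.5,0,0,0],
    [100,0,0,-0.6,0,0,0],
    [100,0,0,0,0,0,0],
    [100,0,0,0,0,0,0],
  ],
)

```text
t: 3.15
ee_pos: [0.4421, -0.1689, 0.0832]
orientation: [3.141, -0.0, 1.721]
wrist_force: [0.8, -0.4, 0.6]
opening: 0.0941
grip_force: 0.0
```

Call:
drive_tool(
  plan=[
    [30,0,0,0,0,0,0],
    [30,0,0,0,0,0,0],
    [30,0,0,0,0,0,0],
    [30,0,0,0,0,0,0],
    [30,0,0,0,0,0,0],
    [30,0,0,0,0,0,0],
    [30,0,0,0,0,0,0],
    [30,0,0,0,0,0,0],
    [30,0,0,0,0,0,0],
    [30,0,0,0,0,0,0],
  ],
  grip_force=15,
)

```text
t: 4.15
ee_pos: [0.4414, -0.1697, 0.0826]
orientation: [-3.141, -0.0, 1.719]
wrist_force: [-0.1, 0.4, -0.1]
opening: 0.0403
grip_force: 15.0
```

Call:
drive_tool(
  plan=[
    [30,0,0,1,0,0,0],
    [30,0,0,3,0,0,0],
    [30,0,0,3.5,0,0,0],
    [30,0,0,3.5,0,0,0],
    [30,0,0,3,0,0,0],
    [30,0,0,2,0,0,0],
    [30,0,0,0,0,0,0],
  ],
)

```text
t: 4.85
ee_pos: [0.4431, -0.1705, 0.2456]
orientation: [3.136, 0.002, 1.719]
wrist_force: [0.1, 0.7, -1.6]
opening: 0.0404
grip_force: 15.0
```

Call:
drive_tool(
  plan=[
    [30,0.6,1.5,0,0,0,0],
    [30,1.2,2.8,0,0,0,0],
    [30,1.3,3.2,0,0,0,0],
    [30,1.4,3.4,0,0,0,0],
    [30,1.4,3.4,0,0,0,0],
    [30,1.4,3.4,0,0,0,0],
    [30,1.4,3.4,0,0,0,0],
    [30,1.3,3.2,0,0,0,0],
    [30,1.0,2.4,0,0,0,0],
    [30,0.5,1.0,0,0,0,0],
    [30,0,0,0,0,0,0],
    [30,0,0,0,0,0,0],
  ],
)

```text
t: 6.05
ee_pos: [0.5557, 0.1054, 0.2422]
orientation: [-3.14, 0.001, 1.718]
wrist_force: [1.1, 0.3, -0.9]
opening: 0.04
grip_force: 15.0
```

Run:
```python
from h import *
c=read_camera("wrist");np.save("w.npy",c,allow_pickle=True);s=read_camera("scene");o=monitor.observe();print(o["ee_pos"],o["orientation"],o["opening"])
np.save("s2.npy",s,allow_pickle=True)
for p in([.556,.107,.055],[.54,.182,.115],[.562,.026,.115]):print(proj(c,np.array(p)),proj(s,np.array(p)))
save({"color":np.hstack([c["color"],cv2.resize(s["color"][140:300,140:290],None,fx=1.9,fy=2.4)])[:, :797]},"pics/w2.png")
```

```text
[0.55594019 0.10508421 0.24267673] [-3.14088331e+00  7.86645601e-04  1.71646499e+00] 0.0400135171984847
[257.37364774 170.75605748] [217.08676093 222.7415167 ]
[252.67920539 111.03752494] [198.1097547  230.56647725]
[252.5033453 247.1749311] [233.67714059 181.0582816 ]
```

View pics/w2.png

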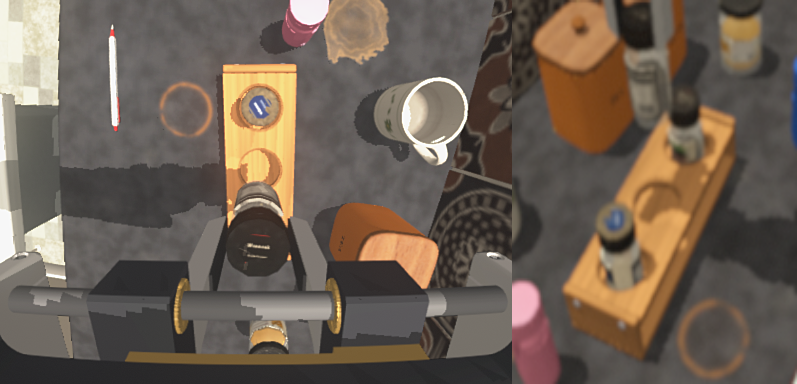

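The wrist view shows the jar in the jaws at (257,240), with the hole mouth near (260,168). The rack jar's cap is at (261,107). The scene view puts the hole at (217,224). Taking one closer look at the hole before insertion.

Run:
```python
from h import *
c=np.load("w.npy",allow_pickle=True).item();s=np.load("s2.npy",allow_pickle=True).item()
a=cv2.resize(c["color"][55:205,210:310],None,fx=4,fy=4,interpolation=3);b=cv2.resize(s["color"][200:250,190:245],None,fx=7,fy=7,interpolation=3)
im=np.zeros((600,790,3),np.uint8);im[:,:400]=a;im[:350,402:787]=b
save({"color":im},"pics/w3.png")
print(onz(c,261,107,.115),onz(c,260,170,.055))
for v in (75,150,180):
    g=c["color"][v,205:315,0].astype(int);print(v,[205+i for i in range(1,109) if abs(g[i+1]-g[i-1])>50])
```

```text
[0.54806275 0.18735783 0.115     ] [0.55929246 0.10851503 0.055     ]
75 [221, 222, 223, 296, 297]
150 [224, 225, 294, 295]
180 [225, 226, 244, 245, 263, 276, 277, 293, 294]
```

View pics/w3.png

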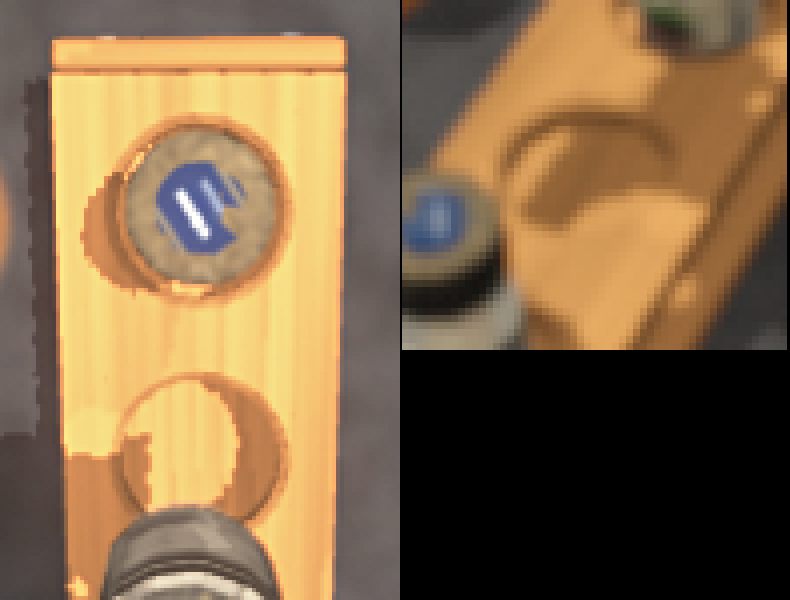

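The hole mouth is centred at wrist pixel (260,169.5), which gives (0.559, 0.109). Board edges and the scene view agree to 3 mm. I'll shift by (+0.3, +0.4) cm and lower.

Call:
drive_tool(
  plan=[
    [30,0.3,0.4,-1,0,0,0],
    [30,0,0,-2,0,0,0],
    [30,0,0,-2,0,0,0],
    [30,0,0,-2,0,0,0],
    [30,0,0,-1.5,0,0,0],
    [30,0,0,-0.8,0,0,0],
    [30,0,0,-0.4,0,0,0],
    [30,0,0,0,0,0,0],
    [30,0,0,0,0,0,0],
  ],
)

```text
t: 7.05
ee_pos: [0.56, 0.1112, 0.1462]
orientation: [3.14, -0.0, 1.719]
wrist_force: [-0.8, 0.4, -0.3]
opening: 0.0403
grip_force: 15.0
```

Run:
```python
from h import *
o=monitor.observe();print(o["ee_pos"],o["wrist_force"],o["moment"],o["opening"])
s=read_camera("scene");c=read_camera("wrist")
save({"color":np.hstack([cv2.resize(s["color"][160:270,170:270],None,fx=3.9,fy=3.9,interpolation=3)[:429],cv2.resize(c["color"][55:305,160:360],None,fx=1.716,fy=1.716)[:429]])},"pics/w4.png")
```

```text
[0.56000948 0.11122196 0.14623789] [-0.79530162  0.35741022 -0.34633706] [-0.04694701  0.11668244  0.01086115] 0.040296819472569
```

View pics/w4.png

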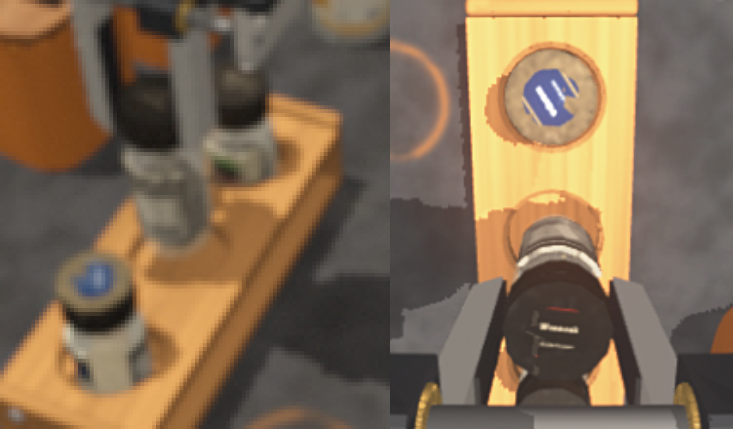

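The jar sits just above the mouth, about centred: jar at column 560, hole at 556. Lowering gently.

Call:
drive_tool(
  plan=[
    [30,0,0,-0.6,0,0,0],
    [30,0,0,-0.6,0,0,0],
    [30,0,0,-0.6,0,0,0],
    [30,0,0,-0.6,0,0,0],
    [30,0,0,-0.6,0,0,0],
    [30,0,0,0,0,0,0],
  ],
)

```text
t: 7.75
ee_pos: [0.5587, 0.1112, 0.1146]
orientation: [-3.14, 0.0, 1.719]
wrist_force: [0.0, 0.3, -0.2]
opening: 0.04
grip_force: 15.0
```

Run:
```python
from h import *
o=monitor.observe();print(o["ee_pos"],o["wrist_force"],o["moment"],o["opening"])
```

```text
[0.55874871 0.11119923 0.11460792] [ 0.0188625   0.29607296 -0.24917713] [-0.04715097  0.04049033 -0.05146545] 0.03995234810969145
```

Jar bottom is about 23 mm below the rim with no contact force. Continuing down.

Call:
drive_tool(
  plan=[
    [30,0,0,-0.6,0,0,0],
    [30,0,0,-0.6,0,0,0],
    [30,0,0,-0.4,0,0,0],
    [30,0,0,-0.3,0,0,0],
    [30,0,0,-0.2,0,0,0],
    [30,0,0,0,0,0,0],
    [30,0,0,0,0,0,0],
  ],
)

```text
t: 8.45
ee_pos: [0.5596, 0.1113, 0.0948]
orientation: [3.141, -0.0, 1.719]
wrist_force: [0.7, -0.2, -0.7]
opening: 0.0406
grip_force: 15.0
```

Call:
drive_tool(
  plan=[
    [30,0,0,-0.1,0,0,0],
    [30,0,0,-0.1,0,0,0],
    [30,0,0,-0.1,0,0,0],
    [30,0,0,0,0,0,0],
  ],
)

```text
t: 8.85
ee_pos: [0.5597, 0.1113, 0.0926]
orientation: [3.141, -0.0, 1.719]
wrist_force: [-2.5, 0.5, 5.9]
opening: 0.0401
grip_force: 15.0
```

It touches the base board at the expected height with about 6 N. Releasing and retreating.

Call:
drive_tool(
  plan=[
    [48,0,0,0,0,0,0],
    [55,0,0,0,0,0,0],
    [70,0,0,0,0,0,0],
    [70,0,0,0,0,0,0],
    [70,0,0,0,0,0,0],
  ],
)

```text
t: 9.35
ee_pos: [0.5595, 0.1113, 0.0916]
orientation: [-3.141, 0.0, 1.719]
wrist_force: [-0.4, -0.2, 0.1]
opening: 0.0658
grip_force: 0.0
```

Call:
drive_tool(
  plan=[
    [70,0,0,0.5,0,0,0],
    [70,0,0,1,0,0,0],
    [70,0,0,2,0,0,0],
    [70,0,0,3,0,0,0],
    [70,0,0,3,0,0,0],
    [70,0,0,3,0,0,0],
    [70,0,0,3,0,0,0],
    [70,0,0,1,0,0,0],
    [70,0,0,0,0,0,0],
    [70,0,0,0,0,0,0],
  ],
)

```text
t: 10.35
ee_pos: [0.5587, 0.1114, 0.2558]
orientation: [-3.14, -0.0, 1.719]
wrist_force: [-0.4, 0.6, -0.5]
opening: 0.0657
grip_force: 0.0
```

Run:
```python
from h import *
s=read_camera("scene");c=read_camera("wrist");o=monitor.observe();print(o["ee_pos"],o["wrist_force"],o["opening"])
for p in ([.5595,.110,.115],):print(proj(c,np.array(p)),proj(s,np.array(p)))
save({"color":np.hstack([cv2.resize(s["color"][160:290,160:270],None,fx=3.3,fy=3.3,interpolation=3)[:429],cv2.resize(c["color"][55:305,160:360],None,fx=1.716,fy=1.716)[:429]])},"pics/w5.png")
```

```text
[0.55843245 0.11123192 0.25515452] [0.26110779 0.83019942 0.05077864] 0.06617559220651527
[257.79104987 181.50656716] [212.16177792 204.42466908]
```

View pics/w5.png

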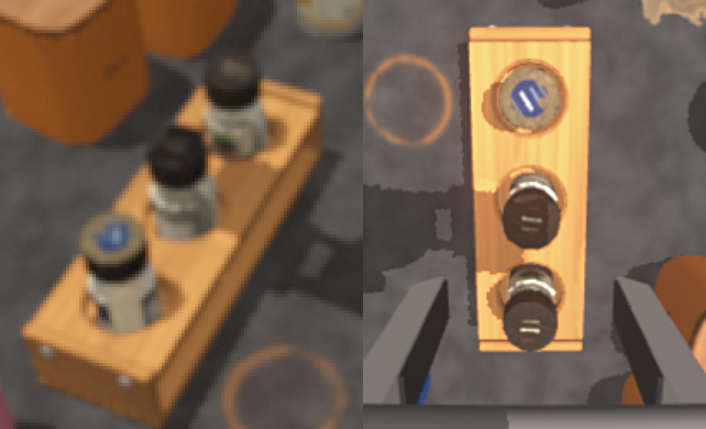

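All three jars stand upright in their holes at equal height; the placed jar is in the middle at wrist crop (531,215), and the gripper is clear.

```bash
python3 -c "
from h import *
print(ticket.job_done())"
```

```text
the job is handed in; nothing more can be done
None
```

The loose jar was lowered gently into the middle hole and stands upright on the rack's base board; both rack jars are still standing in their holes, and the job was handed in about 10 s into the 40 s limit, with no verdict returned.

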